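# Shut the boot-sole grinder bench down for summer

### The job

Shut the bench down for the summer: stop the sole grinder by pressing the mushroom stop button on its starter fully in, then stop the dust extraction by pressing the stop key on the twin-key starter fully in, and last switch the bench mains off by pushing down the raised half of the big rocker. Press gently with your fingertips, do not press any start button back in, and neither pick up nor shift the things that lie about on the bench.

Things in the scene. Friction and masses are not known exactly. Their poses are not given: they have to be found in the camera images.
- grinder_starter: Grinder's starter, fixed: light grey enclosure 130 (x) x 78 (y) x 55 mm on a bracket (bench plate 126 x 108 x 4 mm). Top face slopes 0.26 rad: its normal leans to the starter's own -x, the +x end is high; face 64 to 98 mm above the bench. Mushroom stop at the low (-x) end, small round start at the high end, 64 mm between centres. Origin on the bench under its middle, z up.
- grinder_stop (a joint): Travel of the mushroom stop along the sloping face's normal: 0 = out (grinder runs; every run starts so), 0.008 m = fully in. Takes about 4 N, has no spring, stays where it is pushed; rigid past the end. As it goes in, the start button comes out by as much.
- grinder_stop_top (a point): Middle of the top of the mushroom stop button: black, slightly domed head 40 mm across and 15 mm high. Out, this point stands 28 mm above the enclosure face (home: 20 mm). Its z axis points out of the sloping face, against the direction of pressing; x points up the slope. Moves with the button.
- grinder_start (a joint): Travel of the grinder's start button: 0 = latched in (runs), -0.008 m = popped out (stopped). Pressing it in would push the stop out again.
- grinder_start_top (a point): Middle of the top of the grinder's start button, a flat black disc 23 mm across in a collar 32 mm across; top 7 mm above the face when in, 15 mm when out. Not to be pressed.
- extractor_starter: Extractor's starter, fixed: dark grey enclosure 92 (x) x 116 (y) x 52 mm on a bracket (bench plate 89 x 146 x 4 mm); top face slopes 0.26 rad, normal leaning to its own -x. Two equal pale keys 28 x 28 mm side by side, 46 mm between centres, in a bezel 3 mm high: stop on its -y side (right, seen from the low side), 8 mm higher than the start key at first. Origin on the bench, z up.
- extractor_stop (a joint): Travel of the stop key along the sloping face's normal: 0 = out (extraction runs; every run starts so), 0.008 m = fully in. Takes about 4 N, has no spring, stays where it is pushed; rigid past the end. As it goes in, the start key comes out by as much.
- extractor_stop_top (a point): Middle of the flat top of the stop key; 13 mm above the enclosure face when out, 5 mm when in. z axis out of the sloping face, against the direction of pressing; x up the slope. Moves with the key.
- extractor_start (a joint): Travel of the start key: 0 = latched in (runs), -0.008 m = popped out (stopped). Pressing it in would push the stop out again.
- extractor_start_top (a point): Middle of the flat top of the start key. Not to be pressed.
- mains_block: Bench mains switch: pale grey housing 78 mm along its x, 150 mm along its y, 42 mm high, flat on a pine board 104 x 176 x 20 mm screwed to the bench; housing top 62 mm above the bench. Origin on the bench under its middle, z up. The square rocker (52 x 52 mm) is centred 37 mm to its -y side, a round black power socket 37 mm to its +y side.
- mains_rocker (a joint): Tilt of the mains rocker about its middle line (along the block's y, 62 mm above the bench): 0 = on, its -x half stands up (the start of every run); 0.32 rad = off, its -x half is down and its +x half up. It turns with about 0.04 N m (2 N at the point below, more nearer to the middle line), has no spring and stays where it is left; past the end it is rigid.
- mains_rocker_high (a point): Point on the top of the rocker's half that stands up at the start, 20 mm from the middle line to the block's -x side, 72 mm above the bench when on, about 66 mm when off. Moves with the rocker. Its z axis is vertical at the start.
- toe_unit: Bystander, loose: chipped orange ski-binding toe unit, 132 x 66 x 44 mm. Origin under its black base.
- depth_gauge: Bystander, loose: nickel depth gauge, beam 150 x 12 mm along its x with a cross bar 48 mm wide, 20 mm high. Origin under its middle.
- heel_pad: Bystander, loose: black composite heel pad 88 x 56 x 12 mm. Origin under its middle.
- driver: Bystander, loose: screwdriver 190 mm long lying along its x, handle to -x, about 30 mm thick. Origin on the bench under it.
- glue_bottle: Bystander, loose: white glue bottle 42 mm across, 105 mm high, upright. Origin under its middle.
- screw_tray: Bystander, loose: grey three-part screw tray 100 x 140 x 32 mm, at the back of the bench. Origin under its middle. To its left at the back (not listed) stands a fixed dark green wooden parts box with a closed brass-hinged lid, 110 mm high, behind all the controls.

How it is judged:
On the way, in this order (a step that is already met when the one before it is completed fails the run):
1. the grinder's mushroom stop is pressed in (value of joint grinder_stop above 0.0065 m and value of joint grinder_start below -0.0065 m), for 0.1 s.
2. the extraction's stop key is pressed in (value of joint extractor_stop above 0.0065 m and value of joint extractor_start below -0.0065 m), for 0.1 s.
3. the mains rocker is pushed over to off (value of joint mains_rocker above 0.24 rad), for 0.1 s.
At the end, for the whole second after the job is handed in: Both stops are in by more than 6.5 of 8 mm with their start buttons out by as much, the mains rocker is turned by more than 0.24 of 0.32 rad to off, and every loose bystander is within 20 mm of where it lay (all of step 1 and all of step 2 and value of joint mains_rocker above 0.24 rad and distance of each of toe_unit, depth_gauge, heel_pad, driver, glue_bottle, screw_tray from where it was at the start of the episode below 0.02 m); the robot touches nothing.
It fails at once if the extraction is stopped (stop key more than 4 mm in) while the grinder still runs (value of joint extractor_stop above 0.004 m and value of joint grinder_stop below 0.006 m).
It fails at once if the mains are switched off (rocker past 0.16 rad) while the grinder or the extraction still runs (value of joint mains_rocker above 0.16 rad and value of joint any of grinder_stop, extractor_stop below 0.006 m).
It fails at once if a control is pressed roughly (over 60 N) (contact force between any of the fingers, the arm and grinder_starter above 60 N or contact force between any of the fingers, the arm and extractor_starter above 60 N or contact force between any of the fingers, the arm and mains_block above 60 N).
It fails at once if a loose bystander is shifted by more than 20 mm or lifted by more than 12 mm (distance of any of toe_unit, depth_gauge, heel_pad, driver, glue_bottle, screw_tray from where it was at the start of the episode above 0.02 m or height (world z) of any of toe_unit, depth_gauge, heel_pad, driver, glue_bottle, screw_tray above 0.012 m).
It also fails if it takes over 58 s, if anything falls off the work surface, if the arm or the gripper's body presses on something with over 40 N, if the wrist force passes 120 N, or if a joint passes its speed limit or range.

### The arm

A 6-joint arm with a two-finger parallel gripper is mounted at the origin on the work surface. World frame = base frame: x ahead of the robot, y to its left, z up, the work surface at z = 0. Lengths are in m, angles in rad, forces in N, time in s.
With the tool pointing down it reaches from about 0.325 to 0.875 m from the base axis. Payload 4.4 kg.
Tool frame: the origin (TCP) lies on the front face of the gripper's body, between the roots of the fingers; the fingertips stand 73 mm ahead of it and the grasp point (between the pads) lies 54 mm ahead of it; z points along the fingers, y is the line along which they close (so a half turn about z gives the same grasp; the last joint's range is limited). The gripper opens to 85 mm and grips with 20 to 120 N. Pads are 22 mm wide; open, the fingers measure 114 mm over their backs; the gripper's body (76 mm by 85 mm) begins 54 mm behind the grasp point. The pads swing forward as they close: fully open they stand 13 mm farther back than shut.
Start: joints at [0.964, 0.207, 1.542, -0, 1.393, -0.15], TCP at [0.254, 0.516, 0.304] pointing down, gripper open.
Joint ranges: [-2.73, 2.73], [-0.86, 2.22], [0.23, 2.46], [-1.11, 4.25], [0.08, 2.63], [-2.82, 2.82]. Speed limits (rad/s): [2.79, 2.79, 3.14, 3.14, 3.14, 3.14].

### API

Orientations are given as a unit quaternion [x, y, z, w].
In Python, from cell import manip gives the robot as it stands.
- The arm moves only by the shell command python3 -m crank 'ROWS' [FORCE]. ROWS is JSON, a list of rows, each a list of 7 numbers: the shift along the world's x, y, z in mm, then the turn, a rotation vector about the world's x, y, z in rad, then the finger opening in mm, from 0 to 85.4. In form: [[dx, dy, dz, ax, ay, az, hand], ...]. A call has 1 to 12 rows; each row is the pose to reach, as a shift and turn from the pose commanded when the call began; what a row does not reach only later rows make up. A row lasts 1/12 s, in which the tool goes at most 41.7 mm and 7.16 degrees, less where a joint would pass 70% of its speed; a pose out of reach is approached as far as the arm can. A call with a gripper value outside its range is refused whole. The fingers move at their own pace and stop on an object; FORCE is the grip in N (left out, the last holds). Time passes only in rows, so rows that repeat a pose let the fingers close. It gives the time, the measured TCP pose, the force and the opening at its end, in the units of the state.
- manip.get_obs(): the state, without advancing time (a new reading comes with each control period).
- manip.read_camera(name): name is "scene" or "side" or "wrist"; returns a dict with "pixels" (384x512x3 uint8, blue, green, red), "camera_matrix" (3x3 intrinsics, pixels), "camera_from_world" (4x4, takes a point from world to camera coordinates). Camera axes: x right, y down, z forward; pixel columns grow to the right and rows downward; lengths in m; the calibration is good to about 2 mm. A picture is of the moment at which its call begins. There is no depth.
- manip.job_done(): hands the job in, once; it reports no verdict.
Trained networks look in the newest picture that a camera, given by its name, has taken for a name from the list of things; names that differ only in an ending like _2 or _b are one class to them, and where a whole thing is asked for, a point or a joint stands for the part that bears it (a point fixed in the world has none). Each returns a list of dicts, best first, with "score" (0 to 1); they miss things now and then, are a little off and sometimes report something else, mostly with a low value. They report only what shows in the picture. A call takes as long as a camera call.
- manip.boxes_of(query, camera): "at" ([x, y, z] in m, in world coordinates, good to about 4 mm: the middle of the surface that is visible of it).
- manip.landmark_of(query, camera): "at" ([x, y, z] in m, in world coordinates, good to about 4 mm: a listed point, or the origin of a listed thing).
The state is a dict: "t": time; "joint_positions": joint angles; "joint_vel": joint speeds; "tau": joint torques, N m; "ee_pos": TCP position; "eef_rot": TCP orientation; "ft_force": force on the tool from outside, world axes, zero at the start; "ft_torque": the same for the moment, N m; "width": finger opening in m.
Only numpy, scipy, OpenCV 4.12 (cv2) and the standard library are available. Lean on these libraries where they do the work, as an engineer would, in place of code of your own. Each camera call takes 0.05 s, during which the arm holds its last target. There are 200 camera calls.

## Working session

There is one attempt and no reset: what is moved stays moved. The work goes in short steps, Python scripts to look and compute and a shell command to move; the robot and the scene stay as the last step left them, time stands still between calls to the robot, and variables do not carry over. Pictures are saved under pics/ and viewed, on a budget of 10 in all, crops included, one or two more only if the job needs it, and the job is handed in when it is done.

```bash
mkdir -p pics; cat > h.py <<'E'
from cell import manip
import cv2, numpy as np
def snap(c,f):
    r=manip.read_camera(c); cv2.imwrite('pics/'+f,r['pixels']); return r
def lm(q,c):
    try:
        r=manip.landmark_of(q,c); return [(np.round(d['at'],4).tolist(),round(d['score'],2)) for d in r[:2]]
    except Exception as e: return str(e)
E
python3 - <<'E'
from h import *
for c in ['scene','side']:
    snap(c,c+'1.png')
    for q in ['grinder_starter','grinder_stop_top','grinder_start_top','extractor_starter','extractor_stop_top','extractor_start_top','mains_block','mains_rocker_high','toe_unit','depth_gauge','heel_pad','driver','glue_bottle','screw_tray']: print(c,q,lm(q,c))
o=manip.get_obs(); print(o['t'],o['ee_pos'],o['eef_rot'],o['ft_force'],o['width'])
E
```

```text
scene grinder_starter [([0.5577, -0.3072, -0.0005], 0.94)]
scene grinder_stop_top [([0.5112, -0.3198, 0.1019], 0.61)]
scene grinder_start_top [([0.5705, -0.3056, 0.0937], 0.48)]
scene extractor_starter [([0.4889, 0.0219, 0.0004], 0.74)]
scene extractor_stop_top [([0.4732, 0.0034, 0.0884], 0.44)]
scene extractor_start_top [([0.5542, -0.3098, -0.0007], 0.63), ([0.6249, -0.1636, -0.0008], 0.21)]
scene mains_block [([0.4959, 0.2853, 0.0012], 0.74)]
scene mains_rocker_high [([0.4745, 0.2454, 0.0743], 0.64)]
scene toe_unit [([0.4239, 0.1544, -0.0021], 0.63)]
scene depth_gauge [([0.6298, 0.1528, -0.0036], 0.88)]
scene heel_pad [([0.4222, -0.1518, 0.0011], 0.54), ([0.5101, -0.3205, 0.1003], 0.52)]
scene driver [([0.5728, -0.3071, 0.0962], 0.71), ([0.6238, -0.1605, -0.0044], 0.58)]
scene glue_bottle [([0.6914, -0.257, -0.0014], 0.84)]
scene screw_tray [([0.7376, -0.0121, 0.0017], 0.82)]
side grinder_starter [([0.5592, -0.3121, 0.0005], 0.82)]
side grinder_stop_top [([0.5108, -0.3193, 0.1054], 0.58), ([0.5586, -0.3109, -0.0012], 0.49)]
side grinder_start_top [([0.5763, -0.3011, 0.095], 0.57)]
side extractor_starter [([0.4914, 0.0223, 0.0006], 0.75)]
side extractor_stop_top [([0.4795, -0.0044, 0.0855], 0.45), ([0.6885, -0.2616, 0.0], 0.39)]
side extractor_start_top [([0.4762, 0.0377, 0.0825], 0.4)]
side mains_block [([0.4927, 0.2865, -0.0031], 0.79)]
side mains_rocker_high [([0.4744, 0.2439, 0.0793], 0.75)]
side toe_unit [([0.4282, 0.1523, -0.0025], 0.79)]
side depth_gauge [([0.6305, 0.154, -0.0013], 0.75)]
side heel_pad [([0.475, 0.2439, 0.0772], 0.54), ([0.56, -0.3083, -0.0014], 0.43)]
side driver [([0.6294, -0.1564, 0.0013], 0.79)]
side glue_bottle [([0.688, -0.2595, 0.0028], 0.57)]
side screw_tray [([0.7374, -0.0113, 0.0004], 0.62), ([0.6318, 0.1565, 0.0002], 0.27)]
1.5 [0.25361598 0.51603412 0.30386447] [ 2.26402863e-01  9.74033748e-01 -2.54500831e-05 -9.39157466e-06] [0.53006645 1.35483952 0.12014628] 0.08528042998142751
```

View pics/scene1.png

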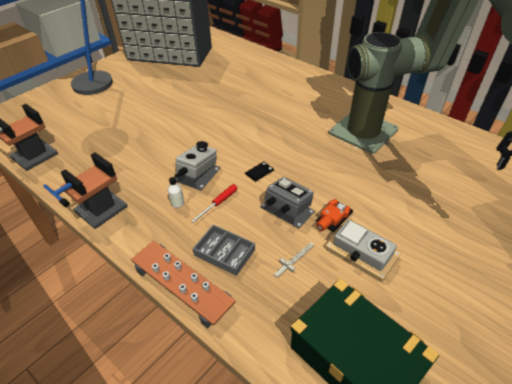

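View pics/side1.png

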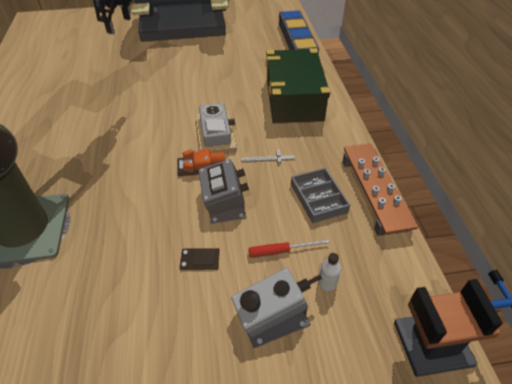

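The scene picture shows the grinder starter at about (196,165), the extractor at (287,200) and the mains block at (362,247). In the side picture the mushroom is at (250,301), the grinder start at (282,288), the extractor keys at (215,178) and the rocker at (213,122). I'll look at mains and the extractor with the wrist camera on the way to the grinder.

```bash
python3 -m crank '[[180,-266,40,0,0,0.46,0],[180,-266,40,0,0,0.46,0],[180,-266,40,0,0,0.46,0],[180,-266,40,0,0,0.46,0],[180,-266,40,0,0,0.46,0],[180,-266,40,0,0,0.46,0],[180,-266,40,0,0,0.46,0],[180,-266,40,0,0,0.46,0],[180,-266,40,0,0,0.46,0],[180,-266,40,0,0,0.46,0],[180,-266,40,0,0,0.46,0]]'
python3 - <<'E'
from h import *
snap('wrist','w1.png')
for q in ['mains_block','mains_rocker_high','extractor_stop_top','extractor_start_top']: print(q,lm(q,'wrist'))
E
python3 -m crank '[[0,-240,0,0,0,0,0],[0,-240,0,0,0,0,0],[0,-240,0,0,0,0,0],[0,-240,0,0,0,0,0],[0,-240,0,0,0,0,0],[0,-240,0,0,0,0,0],[0,-240,0,0,0,0,0],[0,-240,0,0,0,0,0]]'
python3 - <<'E'
from h import *
snap('wrist','w2.png')
for q in ['extractor_starter','extractor_stop_top','extractor_start_top']: print(q,lm(q,'wrist'))
a=cv2.imread('pics/w1.png');b=cv2.imread('pics/w2.png')
cv2.imwrite('pics/w12.png',cv2.resize(np.hstack([a,b]),(800,300)))
E
```

```text
t: 2.42
ee_pos: [0.4335, 0.25, 0.3438]
eef_rot: [-0.001, 1.0, 0.0, -0.0]
ft_force: [-0.2, 0.2, 0.1]
width: -0.0
mains_block [([0.4941, 0.2786, 0.0031], 0.78)]
mains_rocker_high [([0.4752, 0.2455, 0.0713], 0.69)]
extractor_stop_top [([0.476, -0.0041, 0.0892], 0.83)]
extractor_start_top [([0.4784, 0.0448, 0.0826], 0.82), ([0.4769, 0.2453, 0.0743], 0.23)]
t: 3.33
ee_pos: [0.4336, 0.0094, 0.3439]
eef_rot: [-0.0, 1.0, 0.0, 0.0]
ft_force: [-0.3, -0.3, -0.7]
width: -0.0001
extractor_starter [([0.4897, 0.0208, 0.0036], 0.63)]
extractor_stop_top [([0.4773, -0.0034, 0.0909], 0.88), ([0.4942, 0.2789, 0.0014], 0.67)]
extractor_start_top []
```

View pics/w12.png

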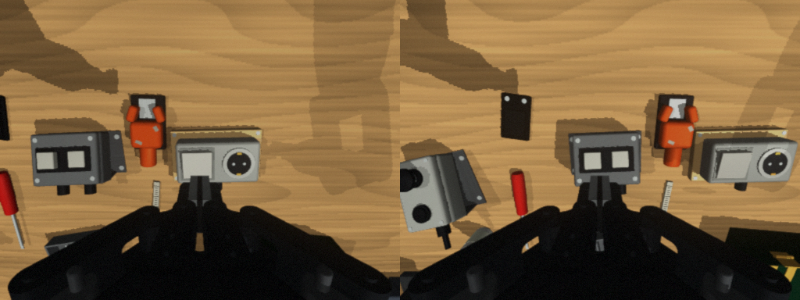

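Left half: the rocker is at about (197,165) and the socket at (238,162). Right half: the stop key is at (592,159) and the start key at (619,159), so the extractor's yaw is near 0. The grinder is turned by about +0.25 rad, so I'll go there next.

```bash
python3 -m crank '[[10,-330,-14,0,0,0.25,0],[10,-330,-14,0,0,0.25,0],[10,-330,-14,0,0,0.25,0],[10,-330,-14,0,0,0.25,0],[10,-330,-14,0,0,0.25,0],[10,-330,-14,0,0,0.25,0],[10,-330,-14,0,0,0.25,0],[10,-330,-14,0,0,0.25,0],[10,-330,-14,0,0,0.25,0],[10,-330,-14,0,0,0.25,0]]'
python3 - <<'E'
from h import *
r=snap('wrist','w3.png'); np.savez('w3.npz',K=r['camera_matrix'],T=r['camera_from_world'])
P=[(0.511,-0.3195,0.1035)]
for q in ['grinder_starter','grinder_stop_top','grinder_start_top']:
    v=lm(q,'wrist'); print(q,v)
    if v: P.append(v[0][0])
T=r['camera_from_world'];K=r['camera_matrix']
for p in P:
    c=T[:3,:3]@np.array(p)+T[:3,3]; u=K@c; print(u[:2]/u[2])
E
```

```text
t: 4.37
ee_pos: [0.4442, -0.3216, 0.3291]
eef_rot: [-0.125, 0.992, 0.0, -0.0]
ft_force: [-0.3, 0.3, -0.8]
width: -0.0001
grinder_starter [([0.5596, -0.3082, -0.0013], 0.75)]
grinder_stop_top [([0.5095, -0.3201, 0.0973], 0.82), ([0.4161, -0.1493, 0.0035], 0.23)]
grinder_start_top [([0.4759, -0.0013, 0.0887], 0.6)]
[242.35335669 229.85422349]
[244.96487093 230.57130516]
[242.39428712 226.48433473]
[487.26070377 256.84027917]
```

View pics/w3.png

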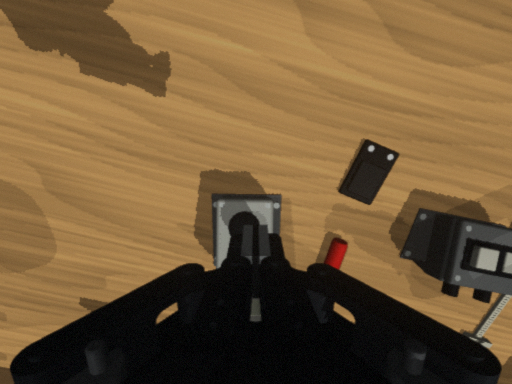

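The enclosure edges line up with the image axes, which confirms a yaw of 0.25. The mushroom is centred near (245,228), which matches (0.511,-0.320,0.100). I'll tilt the tool and move to 30 mm above it along the normal.

```bash
python3 -m crank '[[41,-5,-130,0.064,-0.252,0,0],[41,-5,-130,0.064,-0.252,0,0],[41,-5,-130,0.064,-0.252,0,0],[41,-5,-130,0.064,-0.252,0,0],[41,-5,-130,0.064,-0.252,0,0],[41,-5,-130,0.064,-0.252,0,0]]'
python3 -m crank '[[3.7,1,-14.5,0,0,0,0],[3.7,1,-14.5,0,0,0,0],[5,1.3,-19.3,0,0,0,0],[5,1.3,-19.3,0,0,0,0]]'
python3 - <<'E'
from h import *
for c in ['scene','side']:
    snap(c,c+'2.png')
a=cv2.imread('pics/scene2.png')[100:240,130:270];b=cv2.imread('pics/side2.png')[220:360,190:330]
cv2.imwrite('pics/c2.png',cv2.resize(np.hstack([a,b]),(800,400),interpolation=cv2.INTER_CUBIC))
E
```

```text
t: 5.07
ee_pos: [0.4855, -0.324, 0.2008]
eef_rot: [-0.126, 0.983, 0.016, 0.129]
ft_force: [-0.1, 0.1, -0.1]
width: 0.0002
t: 5.4
ee_pos: [0.4905, -0.3239, 0.1823]
eef_rot: [-0.126, 0.983, 0.015, 0.129]
ft_force: [-1.8, -0.2, -0.8]
width: -0.0001
```

View pics/c2.png

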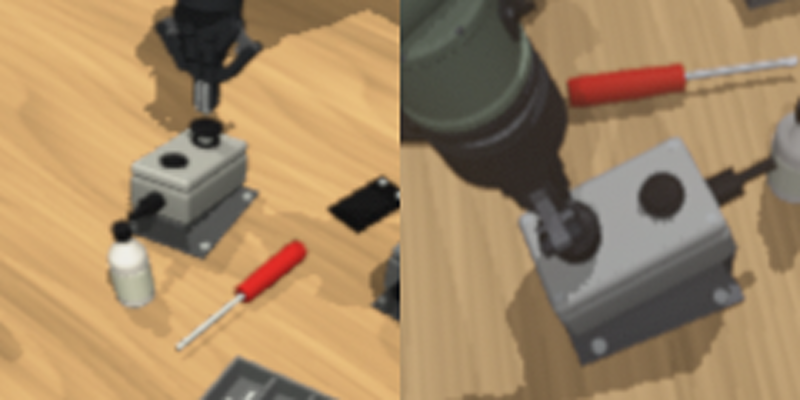

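The tip sits centred over the mushroom in both views. I'll press in small steps along the normal.

```bash
F(){ grep -E 'ee_pos|force'; }
python3 -m crank '[[1.2,0.3,-4.8,0,0,0,0],[2,0.5,-7.7,0,0,0,0],[2.5,0.6,-9.7,0,0,0,0],[2.5,0.6,-9.7,0,0,0,0]]' | F
python3 -m crank '[[0.5,0.1,-1.9,0,0,0,0],[0.7,0.2,-2.9,0,0,0,0],[0.7,0.2,-2.9,0,0,0,0]]'|F
python3 -m crank '[[0.2,0.1,-1,0,0,0,0],[0.5,0.1,-1.9,0,0,0,0],[0.5,0.1,-1.9,0,0,0,0]]'|F
```

```text
ee_pos: [0.4919, -0.3228, 0.1702]
ft_force: [-0.5, 0.3, 0.4]
ee_pos: [0.4927, -0.3228, 0.168]
ft_force: [-1.1, 0.6, 1.7]
ee_pos: [0.4933, -0.3227, 0.166]
ft_force: [-2.9, -0.1, 3.5]
```

```bash
F(){ grep -E 'ee_pos|force'; }
python3 -m crank '[[0.2,0.1,-1,0,0,0,0],[0.5,0.1,-1.9,0,0,0,0],[0.7,0.2,-2.9,0,0,0,0],[0.7,0.2,-2.9,0,0,0,0]]' | F
python3 -m crank '[[0.2,0.1,-1,0,0,0,0],[0.4,0.1,-1.5,0,0,0,0],[0.4,0.1,-1.5,0,0,0,0]]'|F
python3 -m crank '[[0.2,0.1,-1,0,0,0,0],[0.2,0.1,-1,0,0,0,0]]'|F
python3 -m crank '[[0.2,0.1,-1,0,0,0,0],[0.2,0.1,-1,0,0,0,0]]'|F
```

```text
ee_pos: [0.494, -0.3225, 0.1629]
ft_force: [-1.8, 0.3, 2.7]
ee_pos: [0.4943, -0.3225, 0.1621]
ft_force: [-5.0, 1.0, 7.5]
ee_pos: [0.4944, -0.3225, 0.162]
ft_force: [-7.7, 2.0, 11.7]
ee_pos: [0.4945, -0.3226, 0.1619]
ft_force: [-10.5, 2.7, 16.7]
```

The force climbs with no further travel and the tip height matches the end stop, so the button is fully in. I'll retract along the normal and check that the start has popped out.

```bash
python3 -m crank '[[-10,-2.5,39,0,0,0,0],[-20,-5,78,0,0,0,0],[-20,-5,78,0,0,0,0]]'
python3 -m crank '[[-27,322,0,0,0,-0.25,0],[-27,322,0,0,0,-0.25,0],[-27,322,0,0,0,-0.25,0],[-27,322,0,0,0,-0.25,0],[-27,322,0,0,0,-0.25,0],[-27,322,0,0,0,-0.25,0],[-27,322,0,0,0,-0.25,0],[-27,322,0,0,0,-0.25,0],[-27,322,-42,0,0,-0.25,0],[-27,322,-42,0,0,-0.25,0],[-27,322,-42,0,0,-0.25,0]]'
python3 - <<'E'
from h import *
for c in ['scene','side']:
    snap(c,c+'3.png')
for c in ['side','scene']:
  for q in ['extractor_stop_top','grinder_stop_top','grinder_start_top']: print(lm(q,c))
i=lambda f,y,x:cv2.resize(cv2.imread(f)[y:y+110,x:x+110],(400,300),interpolation=cv2.INTER_CUBIC)
cv2.imwrite('pics/c3.png',np.vstack([np.hstack([i('pics/scene3.png',120,140),i('pics/scene3.png',140,230)]),np.hstack([i('pics/side3.png',250,210),i('pics/side3.png',120,170)])]))
E
```

```text
t: 7.5
ee_pos: [0.4774, -0.331, 0.2458]
eef_rot: [-0.125, 0.983, 0.009, 0.133]
ft_force: [1.0, -0.9, 0.5]
width: -0.0001
t: 8.42
ee_pos: [0.4462, -0.0041, 0.1935]
eef_rot: [-0.002, 0.992, 0.0, 0.127]
ft_force: [0.5, 0.4, -0.1]
width: 0.0002
[([0.4784, -0.0033, 0.0862], 0.49)]
[([0.5139, -0.3155, 0.0945], 0.72)]
[([0.5757, -0.3047, 0.1066], 0.47), ([0.4302, 0.1559, -0.0011], 0.28)]
[([0.4758, 0.0022, 0.0912], 0.58)]
[([0.5119, -0.3194, 0.095], 0.5)]
[([0.5722, -0.3027, 0.1031], 0.47)]
```

View pics/c3.png

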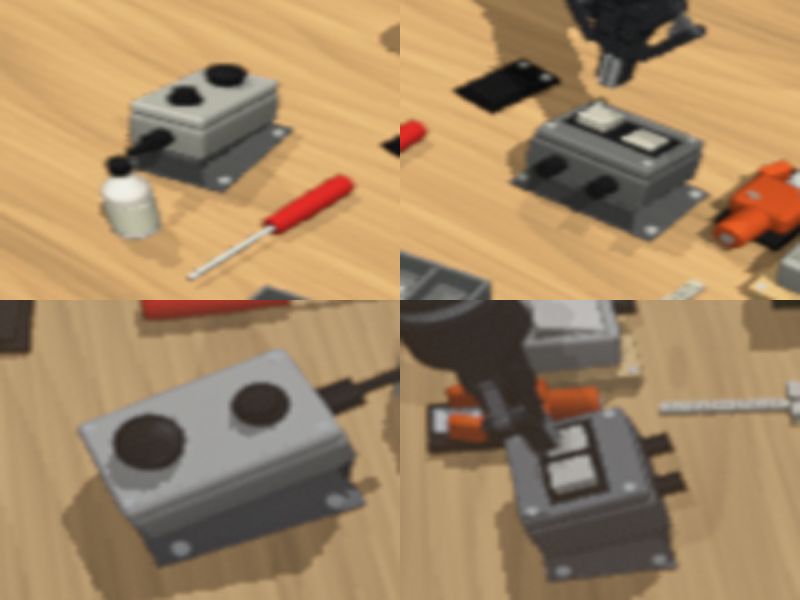

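The mushroom is now low and the start button has popped up, in both views and in the landmark heights. The hand is over the extractor. I'll check where the tip projects against the stop key at side-crop (570,475).

```bash
python3 - <<'E'
from h import *
pr=lambda r,p:(lambda u:np.round(u[:2]/u[2],1))(r['camera_matrix']@(r['camera_from_world'][:3,:3]@np.array(p)+r['camera_from_world'][:3,3]))
o=manip.get_obs(); n=np.array([-.257,0,.966]); tip=o['ee_pos']-.073*n; print(o['ee_pos'],tip)
for c in ['side','scene']:
    r=manip.read_camera(c); print(c,'tip',pr(r,tip),'stop',pr(r,(.4765,-.004,.089)),'start',pr(r,(.4775,.042,.081)))
E
```

```text
[ 0.44857681 -0.00614341  0.19672663] [ 0.46733781 -0.00614341  0.12620863]
side tip [210.6 173.7] stop [215.7 183.6] start [214.7 172.4]
scene tip [286.3 169.7] stop [284.6 180.9] start [296.7 190. ]
```

Projections agree to within about 2 px. I'll advance along the normal.

```bash
F(){ grep -E 'ee_pos|force'; }
python3 -m crank '[[4,1,-15,0,0,0,0],[8,1,-30,0,0,0,0],[8,1,-30,0,0,0,0],[8,1,-30,0,0,0,0]]' | F
python3 -m crank '[[0.5,0,-1.9,0,0,0,0],[1,0,-3.9,0,0,0,0],[1,0,-3.9,0,0,0,0]]'|F
python3 -m crank '[[0.5,0,-1.9,0,0,0,0],[0.8,0,-2.9,0,0,0,0],[0.8,0,-2.9,0,0,0,0]]'|F
python3 -m crank '[[0.5,0,-1.9,0,0,0,0],[0.8,0,-2.9,0,0,0,0],[0.8,0,-2.9,0,0,0,0]]'|F
```

```text
ee_pos: [0.4552, -0.0042, 0.165]
ft_force: [0.3, 0.2, 0.4]
ee_pos: [0.4571, -0.0043, 0.1622]
ft_force: [-0.9, 0.1, -0.0]
ee_pos: [0.4581, -0.0043, 0.1594]
ft_force: [-0.7, -0.1, 2.0]
ee_pos: [0.4589, -0.0043, 0.1562]
ft_force: [1.1, 0.2, 3.6]
```

```bash
F(){ grep -E 'ee_pos|force'; }
python3 -m crank '[[0.5,0,-1.9,0,0,0,0],[0.8,0,-2.9,0,0,0,0],[0.8,0,-2.9,0,0,0,0]]'|F
python3 -m crank '[[0.3,0,-1,0,0,0,0],[0.5,0,-1.9,0,0,0,0],[0.5,0,-1.9,0,0,0,0]]'|F
python3 -m crank '[[0.2,0,-1,0,0,0,0],[0.2,0,-1,0,0,0,0]]'|F
python3 -m crank '[[0.2,0,-1,0,0,0,0],[0.2,0,-1,0,0,0,0]]'|F
```

```text
ee_pos: [0.4597, -0.0043, 0.1532]
ft_force: [1.3, 0.0, 2.0]
ee_pos: [0.46, -0.0043, 0.1527]
ft_force: [-8.4, 0.5, 19.9]
ee_pos: [0.4601, -0.0043, 0.1526]
ft_force: [-14.6, 0.9, 29.3]
ee_pos: [0.4602, -0.0043, 0.1525]
ft_force: [-22.4, 1.6, 39.4]
```

The rigid end is reached (about 45 N, so no further). I'll retract and go over the rocker with the tilt cut to 0.16, which is the rocker's angle when off.

```bash
python3 -m crank '[[-10,0,39,0,0,0,0],[-20,0,78,0,0,0,0],[-20,0,78,0,0,0,0]]'
python3 -m crank '[[26,249,0,0,0.1,0,0],[26,249,0,0,0.1,0,0],[26,249,0,0,0.1,0,0],[26,249,0,0,0.1,0,0],[26,249,0,0,0.1,0,0],[26,249,0,0,0.1,0,0],[26,249,-44,0,0.1,0,0],[26,249,-44,0,0.1,0,0],[26,249,-44,0,0.1,0,0]]'
python3 - <<'E'
from h import *
for c in ['scene','side']:
    r=snap(c,c+'4.png')
    pr=lambda p:(lambda u:np.round(u[:2]/u[2],1))(r['camera_matrix']@(r['camera_from_world'][:3,:3]@np.array(p)+r['camera_from_world'][:3,3]))
    o=manip.get_obs(); tip=o['ee_pos']-.073*np.array([-.159,0,.987]); print(c,tip,pr(tip),pr((.475,.245,.073)))
    for q in ['extractor_stop_top','extractor_start_top','mains_rocker_high']: print(q,lm(q,c))
i=lambda f,y,x:cv2.resize(cv2.imread(f)[y:y+110,x:x+110],(400,300),interpolation=cv2.INTER_CUBIC)
cv2.imwrite('pics/c4.png',np.vstack([np.hstack([i('pics/scene4.png',140,230),i('pics/scene4.png',190,300)]),np.hstack([i('pics/side4.png',130,170),i('pics/side4.png',70,170)])]))
E
```

```text
t: 11.08
ee_pos: [0.4427, -0.005, 0.2337]
eef_rot: [-0.002, 0.991, -0.002, 0.135]
ft_force: [2.1, 0.3, 1.2]
width: -0.0003
t: 11.83
ee_pos: [0.463, 0.2444, 0.1793]
eef_rot: [-0.003, 0.997, -0.002, 0.076]
ft_force: [0.2, -0.7, -0.8]
width: 0.0003
scene [0.47632732 0.24423877 0.10941634] [358.7 216.5] [357.  225.2]
extractor_stop_top [([0.4787, 0.0028, 0.0829], 0.56)]
extractor_start_top [([0.4967, 0.2861, -0.0006], 0.72), ([0.4758, 0.0481, 0.0933], 0.58)]
mains_rocker_high [([0.4769, 0.2444, 0.0735], 0.77)]
side [0.47893941 0.24416561 0.11288012] [207.9 112.7] [207.7 124.1]
extractor_stop_top [([0.4797, -0.0015, 0.0805], 0.59)]
extractor_start_top [([0.4737, 0.0418, 0.0948], 0.69)]
mains_rocker_high [([0.4766, 0.2459, 0.0801], 0.72)]
```

View pics/c4.png

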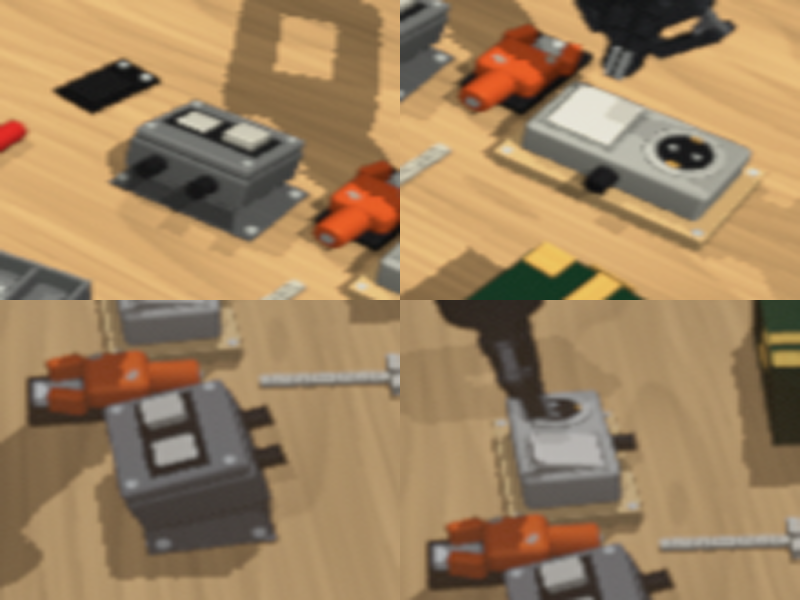

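The extractor's start key is up and its stop key is down. The rocker is at scene crop (597,113) and side crop (565,450), with the tip in line above its −x half. Next I'll descend.

```bash
F(){ grep -E 'ee_pos|force'; }
python3 -m crank '[[0,0,-15,0,0,0,0],[0,0,-30,0,0,0,0],[0,0,-34,0,0,0,0],[0,0,-34,0,0,0,0],[0,0,-34,0,0,0,0]]' | F
python3 -m crank '[[0,0,-1.5,0,0,0,0],[0,0,-3,0,0,0,0],[0,0,-3,0,0,0,0]]'|F
python3 -m crank '[[0,0,-1.5,0,0,0,0],[0,0,-3,0,0,0,0],[0,0,-3,0,0,0,0]]'|F
python3 -m crank '[[0,0,-1.5,0,0,0,0],[0,0,-2.5,0,0,0,0],[0,0,-2.5,0,0,0,0]]'|F
```

```text
ee_pos: [0.4664, 0.2446, 0.1496]
ft_force: [0.4, -0.2, 0.1]
ee_pos: [0.4664, 0.2448, 0.1466]
ft_force: [-0.1, 0.5, -1.2]
ee_pos: [0.4661, 0.2449, 0.1432]
ft_force: [-0.7, 0.8, 1.6]
ee_pos: [0.4659, 0.2448, 0.1404]
ft_force: [-0.7, 0.3, 1.3]
```

```bash
F(){ grep -E 'ee_pos|force'; }
python3 -m crank '[[0,0,-1,0,0,0,0],[0,0,-2,0,0,0,0],[0,0,-2,0,0,0,0]]'|F
python3 -m crank '[[0,0,-1,0,0,0,0],[0,0,-1.5,0,0,0,0],[0,0,-1.5,0,0,0,0]]'|F
python3 -m crank '[[0,0,-1,0,0,0,0],[0,0,-1,0,0,0,0]]'|F
```

```text
ee_pos: [0.4659, 0.2447, 0.1384]
ft_force: [-1.2, 1.0, -0.5]
ee_pos: [0.4661, 0.2447, 0.1379]
ft_force: [-4.2, -1.6, 7.7]
ee_pos: [0.4661, 0.2448, 0.1378]
ft_force: [-8.4, -1.3, 14.9]
```

The end stop is reached at the expected height. I'll give it one more 0.5 mm nudge, retract and check.

```bash
python3 -m crank '[[0,0,-0.5,0,0,0,0],[0,0,-0.5,0,0,0,0]]'
python3 -m crank '[[0,0,30,0,0,0,0],[-40,0,70,0,0,0,0],[-80,0,110,0,0,0,0],[-80,0,150,0,0,0,0],[-80,0,150,0,0,0,0],[-80,0,150,0,0,0,0],[-80,0,150,0,0,0,0]]'
python3 - <<'E'
from h import *
for c in ['scene','side']:
    r=snap(c,c+'5.png')
    for q in ['grinder_stop_top','grinder_start_top','extractor_stop_top','extractor_start_top','mains_rocker_high','toe_unit','depth_gauge','heel_pad','driver','glue_bottle','screw_tray']: print(q,lm(q,c)[:1])
i=lambda f,y,x:cv2.resize(cv2.imread(f)[y:y+110,x:x+110],(400,300),interpolation=cv2.INTER_CUBIC)
cv2.imwrite('pics/c5.png',np.vstack([np.hstack([i('pics/scene5.png',140,230),i('pics/scene5.png',190,300)]),np.hstack([i('pics/side5.png',250,210),i('pics/side5.png',70,170)])]))
E
```

```text
t: 14.23
ee_pos: [0.4662, 0.2448, 0.1378]
eef_rot: [-0.002, 0.997, -0.001, 0.08]
ft_force: [-9.7, -3.6, 17.9]
width: 0.0001
t: 14.82
ee_pos: [0.3869, 0.2451, 0.2876]
eef_rot: [-0.002, 0.997, 0.001, 0.082]
ft_force: [0.0, 0.2, -0.8]
width: -0.0002
grinder_stop_top [([0.5127, -0.3171, 0.095], 0.59)]
grinder_start_top [([0.6256, -0.1631, -0.0], 0.7)]
extractor_stop_top [([0.5149, -0.3184, 0.0958], 0.72)]
extractor_start_top [([0.477, 0.0471, 0.0915], 0.6)]
mains_rocker_high [([0.4748, 0.2467, 0.0682], 0.52)]
toe_unit [([0.4255, 0.1514, 0.0002], 0.71)]
depth_gauge [([0.6292, 0.1527, -0.0039], 0.77)]
heel_pad [([0.4206, -0.1498, -0.0031], 0.63)]
driver [([0.6251, -0.1639, -0.0011], 0.72)]
glue_bottle [([0.6914, -0.257, 0.0007], 0.78)]
screw_tray [([0.7373, -0.0133, 0.0012], 0.67)]
grinder_stop_top [([0.5147, -0.3147, 0.0959], 0.59)]
grinder_start_top [([0.4757, 0.0419, 0.094], 0.51)]
extractor_stop_top [([0.478, -0.0032, 0.0797], 0.46)]
extractor_start_top [([0.4764, 0.0415, 0.0916], 0.67)]
mains_rocker_high [([0.4742, 0.2466, 0.0729], 0.51)]
toe_unit [([0.4305, 0.1508, -0.0048], 0.83)]
depth_gauge [([0.629, 0.154, -0.0007], 0.49)]
heel_pad [([0.4179, -0.1566, 0.0007], 0.67)]
driver [([0.626, -0.1553, 0.0028], 0.9)]
glue_bottle [([0.6897, -0.2588, -0.0006], 0.96)]
screw_tray [([0.7354, -0.0134, 0.0029], 0.9)]
```

View pics/c5.png

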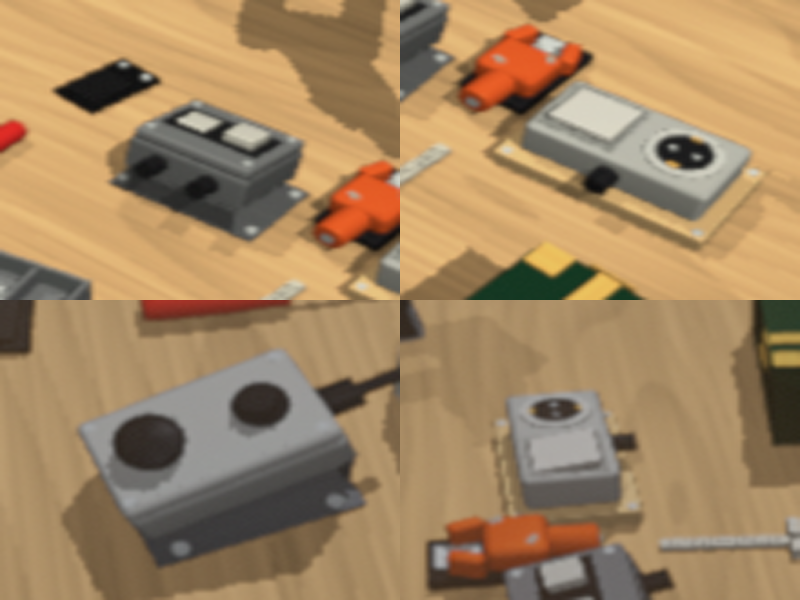

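The rocker at crop (597,113) and (563,450) has flipped: its +x edge is now raised. Both start buttons are out and none of the bystanders has moved. The arm is clear, so I'm handing in.

```bash
python3 -c "
from h import *
print(manip.job_done())"
```

```text
the job is handed in; nothing more can be done
None
```

The bench is shut down in the order you asked for, and I handed the job in at about 15 s on the robot's clock, against the 58 s limit. No verdict came back.

- **Presses:** I pressed the grinder's mushroom stop first, then the extractor's stop key, then the raised half of the mains rocker. I used closed fingertips and pressed each one until it reached its rigid end. The end forces I read were about 20 N, 45 N and 20 N, all under the 60 N limit.
- **Last pictures:** Both stops are in, both start buttons are out, the rocker has tipped to off, and the arm is clear of everything.
- **Bystanders:** Each of the six was found within about 10 mm of where it was first measured, which is near the detector's error.
- **Checks that disagreed:** A few detections landed on the wrong thing:
  - Neither camera found the grinder's start button at the end, so I judged it from the picture and from an earlier reading that had it about 10 mm higher after the press.
  - The scene camera mistook the grinder's stop for the extractor's stop key.
  - The rocker point read 68 mm high in one camera and 73 mm in the other, where about 66 mm is expected when off. For the rocker I relied on the picture and on the fingertip stopping at the expected height.

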